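# Open the push-to-open cabinet door in front of the ink

### The job

Fresh ink is wanted: in the small glazed cabinet on the desk, open the door behind which the ink bottles stand. The doors have no handles: press that door in near its free edge, beside the other door, until the touch catch gives, let it spring ajar, then swing it wide open with the outside of a finger, about square to the cabinet. Only touch and push, gently because it is glass; grasp nothing, leave the other door shut and everything else on the desk where it stands, and take the hand away.

Things in the scene. Friction and masses are not known exactly. Their poses are not given: they have to be found in the camera images.
- cabinet: fixed desk cabinet, 400 wide (y), 200 deep (x), 280 mm high: wooden frame with glass top, sides, back and doors; a partition at y = 0 parts the left (+y) and right (-y) compartments. Origin: centre of its underside, z up; its front looks along its own -x, towards the robot, turned up to 15 degrees either way. The frame's front plane is at x = -100 mm; two doors cover it.
- left_hinge (a point): top end of the left (+y) door's hinge axis, a vertical line at x = -105, y = 200 mm in the cabinet's frame, top at z = 276 mm (brass knuckles on the outer edge). The leaf is 197 wide, 254 high (z 22 to 276) and 16 mm thick, with a 26 mm wooden border round a glass pane; shut, its back face is at x = -105 and its front face at x = -121 mm
- right_hinge (a point): the same for the right (-y) door, at y = -200 mm: the mirror image. Nothing stands above the doors or within their swing: the gap behind a door that is ajar can be entered from above
- left_edge (a point): top front corner of the left door's free edge, at the middle of the cabinet, 3 mm from the other door's; it moves with the door. Shut, it lies at (-121, 1.5, 276) mm in the cabinet's frame
- right_edge (a point): the same corner of the right door's free edge. Shut, it lies at (-121, -1.5, 276) mm in the cabinet's frame
- door_left (a joint): angle (rad) of the left door: 0 shut, growing as the free edge swings out towards the robot; 1.57 is square to the cabinet, 1.75 the most. Pressed in on its stop it reads -0.0245 (5 mm at the free edge). Hinge friction keeps it where it is left; about 0.6 N at the free edge moves it
- door_right (a joint): the same for the right door, mirrored: 0 shut, growing as its free edge swings out towards the robot
- catch_left (a joint): travel (m) of the sprung plunger of the left door's touch catch, which bears on the inside of the door 24 mm from y = 0, 190 mm above the desk: 0 latched in, negative while pressed, 0.036 out. Pressing the door 4 to 5 mm in near the free edge (about 8 N) unlatches it; let go, the door is pushed some 0.21 rad ajar (40 mm at the edge) in half a second
- catch_right (a joint): the same for the right door. It is a push-push catch: an ajar door that is pressed right in again and let go is latched again
- ink_bottles (a point): middle of the three ink bottles, 70 mm above the floor they stand on: black bottles, 56 mm across and 144 mm high with paper labels and red screw caps; they stand in either the left or the right compartment (about 100 mm from the partition), behind the door that is to be opened, and are seen through the glass
- seal_stock (a point): middle of the other compartment's stock: two flat blue cloth-covered boxes stacked, with two round white lidded pots on top, 104 mm high in all; its door stays shut
- mug: black insulated mug with a steel lid, 78 mm across and 104 mm high with a handle, standing on the desk in front of the cabinet; origin at the centre of its underside; loose, to be left alone
- paper_cup: paper cup with blue stripes, 74 mm across the rim and 85 mm high, on the left of the space before the cabinet; origin at the centre of its underside; loose, to be left alone
- ink_dish: low black ink dish, 90 mm across and 26 mm high, on the left of the space before the cabinet; origin at the centre of its underside; loose, to be left alone
- wash_bowl: white brush-washing bowl, 110 mm across and 55 mm high, on the right of the space before the cabinet; origin at the centre of its underside; loose, to be left alone
- seal_stone: upright stone seal, 28 mm square and 82 mm high, on the right of the space before the cabinet; origin at the centre of its underside; loose, to be left alone

How it is judged:
By the outcome, as a careful person would: the job done as asked, in the order asked, and still so for the second after the job is handed in, with the robot touching nothing.
It also fails if it takes over 48 s, if anything falls off the work surface, if the arm or the gripper's body presses on something with over 40 N, if the wrist force passes 120 N, or if a joint passes its speed limit or range.

### The arm

A 6-joint arm with a two-finger parallel gripper is mounted at the origin on the work surface. World frame = base frame: x ahead of the robot, y to its left, z up, the work surface at z = 0. Lengths are in m, angles in rad, forces in N, time in s.
With the tool pointing down it reaches from about 0.325 to 0.85 m from the base axis. Payload 4.4 kg.
Tool frame: the origin (TCP) lies at the very end of the fingers, on their centre line; the grasp point (between the pads) lies r.grip_point_offset behind it (r.grip_point_offset is the distance from the TCP to the grasp point, in m); z points along the fingers, y is the direction in which the jaws open and shut (so a half turn about z gives the same grasp; the last joint's range is limited). The gripper opens to 94 mm and grips with 3 to 60 N. Pads are 16 mm wide; open, the fingers measure 119 mm over their backs; the gripper's body (75 mm by 177 mm) begins 78 mm behind the grasp point.
Start: joints at [-1.381, 0.207, 1.542, -0, 1.393, -0.15], TCP at [0.192, -0.542, 0.205] pointing down, gripper open.
Joint ranges: [-2.73, 2.73], [-0.86, 2.22], [0.23, 2.46], [-1.11, 4.25], [0.08, 2.63], [-2.82, 2.82]. Speed limits (rad/s): [2.79, 2.79, 3.14, 3.14, 3.14, 3.14].

### API

Orientations are given as a rotation vector (axis times angle).
In Python, from cell import r gives the robot as it stands. The module is installed in compiled form; this text tells all that it offers.
- The arm moves only by the tool jog_arm, never from a script. Its argument "steps" is one flat list of numbers, 6 for each row, row after row: the shift along the world's x, y, z in m, then the turn, a rotation vector about the world's x, y, z in rad. A call has 1 to 12 rows; each row is the pose to reach, as a shift and turn from the pose commanded when the call began; what a row does not reach only later rows make up. A row lasts 1/10 s, in which the tool goes at most 50 mm and 8.59 degrees, less where a joint would pass 70% of its speed; a pose out of reach is approached as far as the arm can. A call with a gripper value outside its range is refused whole. "hand" is the opening, from 0 (shut) to 1 (fully open), set as the call begins (left out, the last holds). The fingers move at their own pace and stop on an object; "grip_force" is the grip in N (left out, the last holds). Time passes only in rows, so rows that repeat a pose let the fingers close. It gives the time, the measured TCP pose, the force and the opening at its end, in the units of the state.
- r.sense(): the state, without advancing time (a new reading comes with each control period).
- r.read_camera(name): name is "scene" or "top" or "wrist"; returns the picture (420x560x3 uint8, red, green, blue); there is no depth.
- r.camera_info(name): a dict with "mtx" (3x3 intrinsics, pixels), "xyz" and "orientation" of the camera in the world; the wrist camera has in their place "tool_from_camera" (4x4, takes a point from camera to tool coordinates, whose origin is the TCP and whose axes are the flange's). Camera axes: x right, y up, looking along -z (the intrinsics and any distortion apply to the point x, -y, -z); pixel columns grow to the right and rows downward; lengths in m; the calibration is good to about 2 mm. A picture is of the moment at which its call begins: read the wrist's pose just before it. camera_info takes no time and is no camera call.
- r.job_done(): hands the job in, once; it reports no verdict.
Trained networks look in the newest picture that a camera, given by its name, has taken for a name from the list of things; names that differ only in an ending like _2 or _b are one class to them, and where a whole thing is asked for, a point or a joint stands for the part that bears it (a point fixed in the world has none). Each returns a list of dicts, best first, with "score" (0 to 1); they miss things now and then, are a little off and sometimes report something else, mostly with a low value. They report only what shows in the picture. A call takes as long as a camera call.
- r.trace(query, camera): "mask" (420x560 bool, what is visible of it) and "bbox" ([left, top, right, bottom] as shares, 0 to 1, of the picture: columns of its width, rows of its height, round what is visible of it).
- r.tip_of(query, camera): "location" ([column, row] as shares, 0 to 1, of the picture: columns of its width, rows of its height: a listed point, or the origin of a listed thing).
The state is a dict: "time": time; "qpos": joint angles; "joint_velocities": joint speeds; "joint_torque": joint torques, N m; "tool_pos": TCP position; "ee_rot": TCP orientation; "ft_force": force on the tool from outside, world axes, zero at the start; "ft_torque": the same for the moment, N m; "opening": finger opening in m.
Only numpy, scipy, OpenCV 4.12 (cv2) and the standard library are available. Lean on these libraries where they do the work, as an engineer would, in place of code of your own. Each camera call takes 0.05 s, during which the arm holds its last target. There are 200 camera calls.

## Working session

There is one attempt and no reset: what is moved stays moved. The work goes in short steps, Python scripts to look and compute and a tool call to move; the robot and the scene stay as the last step left them, time stands still between calls to the robot, and variables do not carry over. Pictures are saved under pics/ and viewed, about 8 in all and at most 12, crops included, and the job is handed in when it is done.

Besides the shell and the picture viewer there is one more tool, called after "Request:" as name(argument=value, ...) on one line, values as JSON. jog_arm: Moves the arm, as the interface text tells. Its arguments: {"type":"object","properties":{"steps":{"type":"array","items":{"type":"number"}},"hand":{"type":"number"},"grip_force":{"type":"number"}},"required":["steps"]}

```bash
mkdir -p pics; cat > h.py <<'E'
import numpy as np, cv2
from scipy.spatial.transform import Rotation as R
from cell import r
W,H=560,420
def rot(o):
    o=np.array(o,float)
    return o if o.shape==(3,3) else (R.from_rotvec(o) if o.size==3 else R.from_quat(o)).as_matrix()
def cam(n):
    i=r.camera_info(n); K=np.array(i['mtx'])
    if 'xyz' in i: return K,np.array(i['xyz']),rot(i['orientation'])
    s=r.sense(); T=np.array(i['tool_from_camera']); Rt=rot(s['ee_rot'])
    return K,np.array(s['tool_pos'])+Rt@T[:3,3],Rt@T[:3,:3]
def proj(c,p):
    K,x,Rc=c; q=(np.array(p)-x)@Rc; q=q*[1,-1,-1]; u=q@K.T
    return u[...,:2]/u[...,2:]
def ray(c,uv):
    K,x,Rc=c; d=np.linalg.inv(K)@[uv[0],uv[1],1]; return x,Rc@(d*[1,-1,-1])
def atz(c,uv,z):
    x,d=ray(c,uv); return x+d*(z-x[2])/d[2]
def shot(n,f):
    im=r.read_camera(n); cv2.imwrite(f'pics/{f}.png',cv2.cvtColor(im,cv2.COLOR_RGB2BGR)); return im
E
python3 - <<'E'
from h import *
print({k:r.camera_info('scene')[k] for k in r.camera_info('scene')}); print(r.camera_info('top')); print(r.sense()); print(r.grip_point_offset)
a=shot('scene','s0');b=shot('top','t0')
for n in ['scene','top']:
    for q in ['left_hinge','right_hinge','left_edge','right_edge','ink_bottles','seal_stock','cabinet','mug','paper_cup','ink_dish','wash_bowl','seal_stone']:
        l=r.tip_of(q,n); print(n,q,[(np.round(np.array(d['location'])*[W,H],1),round(d['score'],2)) for d in l[:2]])
E
cd pics; python3 -c "
import cv2,numpy as np
cv2.imwrite('st.png',cv2.resize(np.hstack([cv2.imread('s0.png'),cv2.imread('t0.png')]),(800,300)))"
```

```text
{'mtx': array([[495.12356974,   0.        , 282.56561991],
       [  0.        , 495.12356974, 209.67860453],
       [  0.        ,   0.        ,   1.        ]]), 'xyz': array([ 0.64124624, -0.34196215,  1.21472815]), 'orientation': array([0.3129366 , 0.03597457, 0.23212576])}
{'mtx': array([[542.18771661,   0.        , 272.62019447],
       [  0.        , 542.18771661, 210.82768778],
       [  0.        ,   0.        ,   1.        ]]), 'xyz': array([0.27846637, 0.01825337, 1.38044244]), 'orientation': array([ 0.16726501, -0.1877227 , -1.6434624 ])}
{'time': 0.0, 'qpos': array([-1.38049696e+00,  2.07431488e-01,  1.54290615e+00, -3.22306558e-05,
        1.39349128e+00, -1.50498834e-01]), 'joint_velocities': array([-0.0009504 , -0.00048645, -0.0012743 ,  0.00036565,  0.00095952,
       -0.00012864]), 'joint_torque': array([-1.73145541e-03, -3.70880413e+01, -2.81419230e+01,  6.96163857e-02,
        3.63429228e-02, -1.82440854e-04]), 'tool_pos': array([ 0.19201657, -0.54115522,  0.20430696]), 'ee_rot': array([-3.09388916e+00, -5.32367537e-01,  1.19628231e-04]), 'ft_force': array([ 0.0380
[... 505 characters left out ...]
p [(array([261. ,  90.9]), 0.83)]
scene ink_dish [(array([286.8, 103.2]), 0.7)]
scene wash_bowl [(array([277.4, 345. ]), 0.82)]
scene seal_stone [(array([228.1, 334.2]), 0.56)]
top left_hinge [(array([158.2, 211.2]), 0.89)]
top right_hinge [(array([343.5, 170.9]), 0.97)]
top left_edge [(array([254.2, 198.8]), 0.59)]
top right_edge [(array([255.1, 201.2]), 0.74)]
top ink_bottles []
top seal_stock []
top cabinet [(array([246.5, 181.4]), 0.97)]
top mug [(array([276.6, 294.6]), 0.78)]
top paper_cup [(array([132.9, 294.3]), 0.62)]
top ink_dish [(array([133.2, 258.3]), 0.55)]
top wash_bowl [(array([376.2, 194.4]), 0.75)]
top seal_stone [(array([382.1, 240.5]), 0.53), (array([248.6, 178.6]), 0.38)]
```

View pics/s0.png

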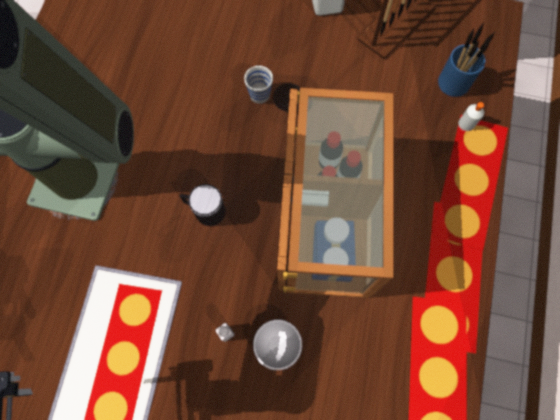

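View pics/t0.png

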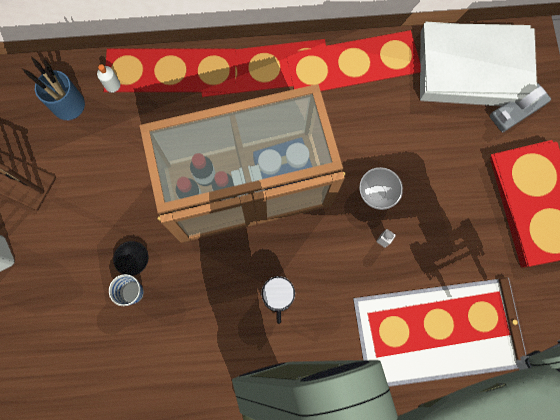

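The scene picture shows three red-capped black bottles around (335,150), in the compartment beyond the partition (+y). The blue boxes and white pots are at (335,240). The top view agrees: bottles at (200,175), pots at (283,158). So the left door is the one to open.

```bash
python3 - <<'E'
from h import *
from scipy.optimize import least_squares
S,T=cam('scene'),cam('top')
obs=[(S,'lh',(297.4,87.5)),(S,'rh',(288.7,269.7)),(S,'le',(280.7,172.3)),(S,'re',(285.6,172.1)),(T,'lh',(158.2,211.2)),(T,'rh',(343.5,170.9)),(T,'le',(254.2,198.8)),(T,'re',(255.1,201.2))]
loc=dict(lh=(-.105,.2,.276),rh=(-.105,-.2,.276),le=(-.121,.0015,.276),re=(-.121,-.0015,.276))
def w(p,k):
    c,s=np.cos(p[2]),np.sin(p[2]); l=loc[k]; return np.array([p[0]+c*l[0]-s*l[1],p[1]+s*l[0]+c*l[1],l[2]])
f=lambda p:np.concatenate([proj(c,w(p,k))-uv for c,k,uv in obs])
s=least_squares(f,[.7,0,0],loss='soft_l1'); print(s.x,np.degrees(s.x[2])); print(f(s.x).reshape(-1,2).round(1))
def tri(a,b):
    A=[];B=[]
    for c,uv in((S,a),(T,b)):
        x,d=ray(c,uv);d=d/np.linalg.norm(d);P=np.eye(3)-np.outer(d,d);A.append(P);B.append(P@x)
    return np.linalg.solve(sum(A),sum(B))
print('tri lh',tri((297.4,87.5),(158.2,211.2)),'rh',tri((288.7,269.7),(343.5,170.9)),'le',tri((280.7,172.3),(254.2,198.8)))
for n,a,b in [('mugscene',(211,211.7),(276.6,294.6)),('cup',(261,90.9),(132.9,294.3)),('dish',(286.8,103.2),(133.2,258.3)),('bowl',(277.4,345),(376.2,194.4)),('stone',(228.1,334.2),(382.1,240.5))]:
    print(n,atz(S,a,0).round(3),atz(T,b,0).round(3))
for k in loc: print(k,w(s.x,k))
# overlay
im=cv2.imread('pics/s0.png');im2=cv2.imread('pics/t0.png')
for c,i in((S,im),(T,im2)):
    for k in loc: cv2.circle(i,tuple(int(v) for v in proj(c,w(s.x,k)).round()),2,(0,255,0),-1)
def crop(i,x,y,w,h): return cv2.resize(i[y:y+h,x:x+w],None,fx=2.6,fy=2.6,interpolation=2)
a=crop(im,240,70,110,225)
b=crop(im2,140,130,190,120)
o=np.zeros((600,800,3),np.uint8); o[:a.shape[0],:a.shape[1]]=a; o[:b.shape[0],a.shape[1]:a.shape[1]+b.shape[1]]=b
cv2.imwrite('pics/ov.png',o)
E
```

```text
[0.67579887 0.05198848 0.16468434] 9.435717625666685
[[ 0.5  0.7]
 [-3.2  0.6]
 [ 3.6  0.2]
 [-1.4  1.7]
 [ 0.   3.6]
 [-0.5 -0.6]
 [-1.6  0.8]
 [-1.1 -1.9]]
tri lh [0.54144816 0.22728475 0.28963497] rh [ 0.60780505 -0.16175228  0.27150234] le [0.55210338 0.02837334 0.29044092]
mugscene [ 0.373 -0.006  0.   ] [ 0.375 -0.005  0.   ]
cup [0.411 0.368 0.   ] [0.404 0.356 0.   ]
dish [0.49  0.347 0.   ] [0.496 0.353 0.   ]
bowl [ 0.617 -0.288  0.   ] [ 0.614 -0.288  0.   ]
stone [ 0.497 -0.291  0.   ] [ 0.491 -0.288  0.   ]
lh [0.53943132 0.23206871 0.276     ]
rh [ 0.6050077  -0.16251935  0.276     ]
le [0.55619007 0.03363133 0.276     ]
re [0.55668189 0.03067192 0.276     ]
```

View pics/ov.png

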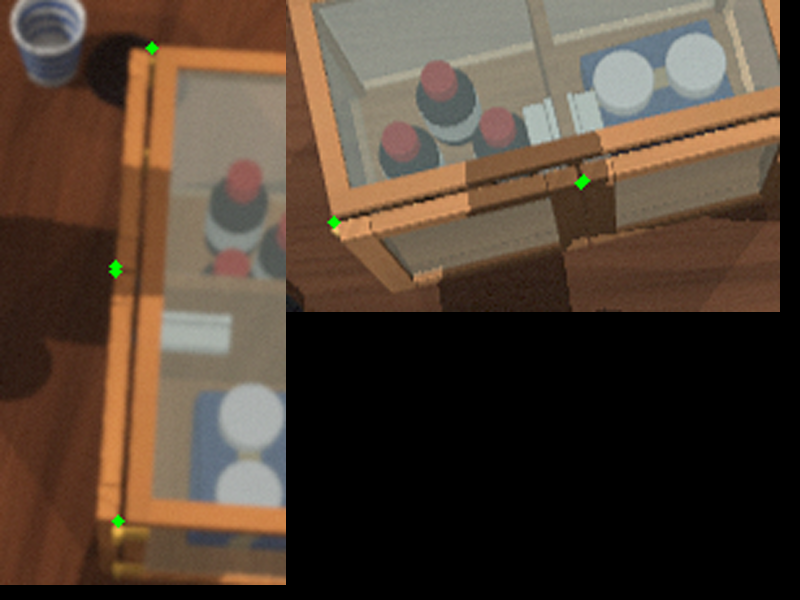

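The overlay fits to a few mm. The hand is clear above the mug and other items at this height, so I'll close it and move to a stand-off in front of the left door's free edge.

Request:
jog_arm(steps=[0.021,0.044,0.02,0,0,0.116,0.043,0.088,0.04,0,0,0.232,0.065,0.132,0.055,0,0,0.349,0.087,0.177,0.055,0,0,0.465,0.108,0.221,0.055,0,0,0.581,0.13,0.265,0.055,0,0,0.697,0.152,0.309,0.055,0,0,0.814,0.173,0.353,0.055,0,0,0.93,0.195,0.398,0.055,0,0,1.046,0.217,0.442,0.055,0,0,1.163,0.238,0.486,0.055,0,0,1.28,0.26,0.53,0.055,0,0,1.395], hand=0)

```text
time: 2.5
tool_pos: [0.4527, -0.01, 0.2609]
ee_rot: [2.024, 2.401, 0.001]
ft_force: [0.3, -0.7, 0.1]
opening: 0.0022
```

Request:
jog_arm(steps=[0.008,0.03,0,0,0,0,0.015,0.048,0,0,0,0,0.015,0.048,0,0,0,0,0.015,0.048,0,0,0,0])

```text
time: 2.9
tool_pos: [0.4669, 0.0358, 0.2604]
ee_rot: [2.03, 2.398, -0.001]
ft_force: [-0.3, -0.2, -0.5]
opening: 0.0005
```

```bash
python3 - <<'E'
from h import *
s=r.sense(); print(s['time'],s['tool_pos'],s['ee_rot'],s['qpos'],s['ft_force'],s['opening'])
i=r.camera_info('wrist'); print(i)
c=cam('wrist'); shot('wrist','w1')
print(c)
for q in ['left_hinge','left_edge','right_edge','right_hinge']:
    l=r.tip_of(q,'wrist'); print(q,[(np.round(np.array(d['location'])*[W,H],1),round(d['score'],2),atz(c,np.array(d['location'])*[W,H],.276).round(4)) for d in l[:2]])
E
```

```text
2.9 [0.46693909 0.03581343 0.26037812] [ 2.02958937e+00  2.39780896e+00 -1.11117187e-03] [-1.08079390e-01 -6.55868725e-02  1.71798255e+00 -6.66954005e-04
  1.48947678e+00 -2.73979967e-01] [-0.34866106 -0.17731165 -0.50223113] 0.00045852090243412295
{'mtx': array([[290.43224201,   0.        , 282.08619004],
       [  0.        , 290.43224201, 207.5143597 ],
       [  0.        ,   0.        ,   1.        ]]), 'tool_from_camera': array([[ 1.42508139e-04,  9.67023381e-01,  2.54687573e-01,
         7.40508096e-02],
       [ 9.99999981e-01, -1.71628303e-04,  9.21146064e-05,
         5.84576697e-05],
       [ 1.32788574e-04,  2.54687555e-01, -9.67023387e-01,
        -1.77868531e-01],
       [ 0.00000000e+00,  0.00000000e+00,  0.00000000e+00,
         1.00000000e+00]])}
(array([[290.43224201,   0.        , 282.08619004],
       [  0.        , 290.43224201, 207.5143597 ],
       [  0.        ,   0.        ,   1.        ]]), array([0.4548262 , 0.10896869, 0.43820479]), array([[ 9.86237385e-01, -1.60005060e-01, -4.16437489e-02],
       [ 1.65334455e-01,  9.53548362e-01,  2.51813503e-01],
       [-5.82105996e-04, -2.55233037e-01,  9.66879392e-01]]))
left_hinge []
left_edge [(array([421.6, 281.5]), 0.74, array([0.5548, 0.0343, 0.276 ]))]
right_edge [(array([419. , 283.4]), 0.79, array([0.5536, 0.0328, 0.276 ]))]
right_hinge []
```

View pics/w1.png

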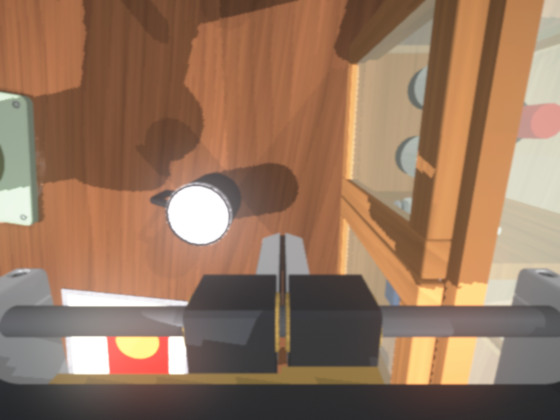

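In the wrist view the seam between the doors is at pixel (420,282). That puts the left edge at (0.555, 0.034), within 1.5 mm of the model. Next I'll drop to z≈0.21 and approach to about 10 mm off the door.

Request:
jog_arm(steps=[0.005,0.001,-0.02,0,0,0,0.015,0.0025,-0.04,0,0,0,0.035,0.006,-0.05,0,0,0,0.053,0.009,-0.05,0,0,0,0.061,0.01,-0.05,0,0,0,0.061,0.01,-0.05,0,0,0,0.061,0.01,-0.05,0,0,0])

```text
time: 3.85
tool_pos: [0.5278, 0.0455, 0.2107]
ee_rot: [-2.031, -2.396, 0.0]
ft_force: [-0.4, -0.5, -0.2]
opening: 0.0005
```

Request:
jog_arm(steps=[0.002,0.0003,0,0,0,0,0.004,0.0007,0,0,0,0,0.006,0.001,0,0,0,0,0.008,0.0013,0,0,0,0,0.008,0.0013,0,0,0,0])

```text
time: 4.35
tool_pos: [0.5363, 0.0473, 0.2105]
ee_rot: [2.031, 2.397, 0.0]
ft_force: [-1.0, 0.7, -0.2]
opening: 0.0005
```

Request:
jog_arm(steps=[0.001,0.0002,0,0,0,0,0.002,0.0003,0,0,0,0,0.002,0.0003,0,0,0,0])

```text
time: 4.65
tool_pos: [0.5382, 0.0476, 0.2104]
ee_rot: [-2.031, -2.397, 0.0]
ft_force: [-0.0, -0.2, 0.1]
opening: 0.0006
```

Request:
jog_arm(steps=[0.001,0.0002,0,0,0,0,0.002,0.0003,0,0,0,0,0.002,0.0003,0,0,0,0])

```text
time: 4.95
tool_pos: [0.5394, 0.0478, 0.2104]
ee_rot: [-2.03, -2.396, 0.002]
ft_force: [-3.3, -0.3, 2.6]
opening: 0.0002
```

Request:
jog_arm(steps=[0.001,0.0002,0,0,0,0,0.001,0.0002,0,0,0,0])

```text
time: 5.15
tool_pos: [0.5398, 0.0478, 0.2104]
ee_rot: [-2.029, -2.395, 0.004]
ft_force: [-6.3, -1.6, 3.6]
opening: 0.0002
```

Request:
jog_arm(steps=[0.001,0.0002,0,0,0,0,0.002,0.0003,0,0,0,0,0.002,0.0003,0,0,0,0])

```text
time: 5.45
tool_pos: [0.5413, 0.0479, 0.2104]
ee_rot: [-2.029, -2.395, 0.005]
ft_force: [-7.9, -1.9, 4.9]
opening: 0.0001
```

Request:
jog_arm(steps=[0.001,0.0002,0,0,0,0,0.001,0.0002,0,0,0,0])

```text
time: 5.65
tool_pos: [0.5423, 0.048, 0.2104]
ee_rot: [-2.029, -2.395, 0.006]
ft_force: [-6.9, -2.4, 4.3]
opening: 0.0009
```

Request:
jog_arm(steps=[0.001,0.0002,0,0,0,0,0.001,0.0002,0,0,0,0])

```text
time: 5.85
tool_pos: [0.5432, 0.0481, 0.2104]
ee_rot: [-2.029, -2.395, 0.006]
ft_force: [-6.8, -1.8, 5.4]
opening: 0.0007
```

Request:
jog_arm(steps=[0.001,0.0002,0,0,0,0,0.001,0.0002,0,0,0,0])

```text
time: 6.05
tool_pos: [0.5434, 0.0481, 0.2104]
ee_rot: [-2.028, -2.394, 0.009]
ft_force: [-10.4, -3.2, 5.2]
opening: 0.0003
```

Request:
jog_arm(steps=[0.0005,0.0001,0,0,0,0,0.001,0.0002,0,0,0,0,0.001,0.0002,0,0,0,0])

```text
time: 6.35
tool_pos: [0.5434, 0.0481, 0.2104]
ee_rot: [-2.027, -2.393, 0.012]
ft_force: [-14.2, -3.3, 7.0]
opening: 0.0004
```

The force rose sharply with no more travel, so the door is on its stop. Backing away now.

Request:
jog_arm(steps=[-0.02,-0.0033,0,0,0,0,-0.045,-0.0074,0,0,0,0,-0.07,-0.0115,0,0,0,0,-0.085,-0.014,0.01,0,0,0,-0.085,-0.014,0.04,0,0,0,-0.085,-0.014,0.075,0,0,0,-0.085,-0.014,0.075,0,0,0,-0.085,-0.014,0.075,0,0,0])

```text
time: 7.15
tool_pos: [0.4631, 0.0351, 0.2864]
ee_rot: [2.029, 2.395, 0.003]
ft_force: [-0.2, -0.2, -0.2]
opening: 0.0002
```

```bash
python3 - <<'E'
from h import *
s=r.sense(); print(s['time'],s['tool_pos'],s['ee_rot'],s['qpos'],s['ft_force'])
for n in ['wrist','top','scene']:
    c=cam(n); shot(n,n[0]+'2')
    for q in ['left_hinge','left_edge','right_edge']:
        l=r.tip_of(q,n); print(n,q,[(np.round(np.array(d['location'])*[W,H],1),round(d['score'],2),atz(c,np.array(d['location'])*[W,H],.276).round(4)) for d in l[:2]])
E
```

```text
7.15 [0.46307658 0.03513597 0.28637589] [2.02910659 2.39496205 0.00319338] [-1.11134196e-01 -9.17361851e-02  1.68958191e+00  2.25331272e-04
  1.54043450e+00 -2.76158387e-01] [-0.15022928 -0.18944783 -0.19091132]
wrist left_hinge []
wrist left_edge [(array([353.3, 252. ]), 0.91, array([0.5135, 0.0357, 0.276 ]))]
wrist right_edge [(array([406.7, 262.5]), 0.81, array([0.5526, 0.0341, 0.276 ]))]
top left_hinge [(array([159.5, 211.6]), 0.57, array([0.546 , 0.2292, 0.276 ]))]
top left_edge []
top right_edge []
scene left_hinge [(array([297.9,  87.5]), 0.71, array([0.5391, 0.2337, 0.276 ]))]
scene left_edge [(array([266.5, 173.4]), 0.88, array([0.5213, 0.0232, 0.276 ]))]
scene right_edge [(array([285.4, 171.8]), 0.96, array([0.5579, 0.0356, 0.276 ]))]
```

View pics/w2.png

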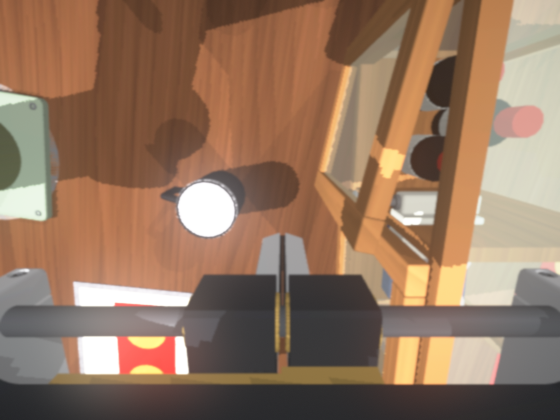

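The left door stands ajar, with its free edge at (353,252) → (0.5135, 0.0357). The right door's edge hasn't moved, at (407,262). The gap at 24 mm from the partition is about 42 mm against a 25 mm finger, so I'll go over the top and enter from above.

Request:
jog_arm(steps=[0,0,0.03,0,0,0,0.02,0.005,0.035,0,0,-0.03,0.045,0.011,0.035,0,0,-0.06,0.07,0.017,0.035,0,0,-0.1,0.088,0.0214,0.035,0,0,-0.1,0.088,0.0214,0.035,0,0,-0.1,0.088,0.0214,0.035,0,0,-0.1])

```text
time: 8.45
tool_pos: [0.5498, 0.0565, 0.32]
ee_rot: [-2.147, -2.292, 0.002]
ft_force: [0.2, -0.2, -0.4]
opening: 0.0004
```

```bash
python3 - <<'E'
from h import *
s=r.sense(); print(s['time'],s['tool_pos'],s['ee_rot'],s['qpos'],s['ft_force'])
c=cam('wrist'); im=shot('wrist','w3')
a=.1655;u=np.array([np.cos(a),np.sin(a)]);v=np.array([-u[1],u[0]]);E=np.array([.5548,.0343])
d=s['tool_pos'][:2]-E; print('local',-.121+d@u,.0015+d@v)
for q in ['left_edge','right_edge']:
    l=r.tip_of(q,'wrist'); print(q,[(np.round(np.array(d['location'])*[W,H],1),round(d['score'],2),atz(c,np.array(d['location'])*[W,H],.276).round(4)) for d in l[:2]])
E
```

```text
8.45 [0.54976348 0.05653058 0.32003552] [-2.14713163e+00 -2.29214188e+00  1.52884269e-03] [-5.40314591e-02  9.54120696e-02  1.43481614e+00 -1.81079652e-04
  1.61266263e+00 -1.19346319e-01] [ 0.20065535 -0.21137077 -0.39244866]
local -0.12230531161352626 0.02425656809314245
left_edge [(array([238.4, 245.8]), 0.7, array([0.5151, 0.0374, 0.276 ]))]
right_edge []
```

View pics/w3.png

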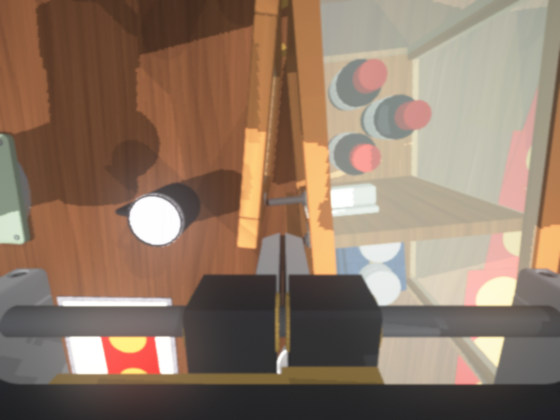

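```bash
python3 - <<'E'
from h import *
s=r.sense(); c=cam('wrist'); Rt=rot(s['ee_rot']); im=cv2.imread('pics/w3.png')
for z,col in((.276,(0,255,0)),(.22,(255,255,0))):
    pts=[]
    for x,y in((.008,.0125),(.008,-.0125),(-.008,-.0125),(-.008,.0125)):
        p=s['tool_pos']+Rt@[x,y,0]; p[2]=z; pts.append(proj(c,p))
    print(z,np.round(pts,1).tolist()); cv2.polylines(im,[np.round(pts).astype(int)],True,col,1)
cv2.imwrite('pics/w3o.png',cv2.resize(im[130:290,200:400],None,fx=3.5,fy=3.5))
E
```

```text
0.276 [[297.7, 216.5], [266.4, 216.5], [266.7, 235.4], [297.5, 235.4]]
0.22 [[294.8, 200.3], [269.4, 200.3], [269.6, 215.9], [294.6, 215.9]]
```

View pics/w3o.png

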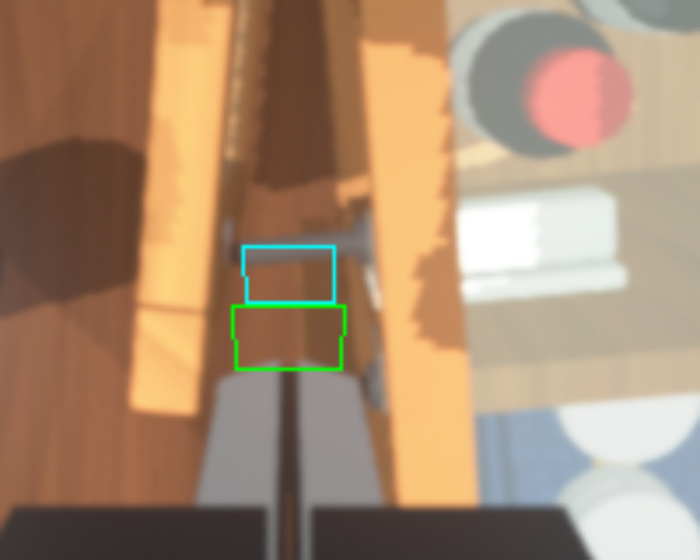

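The footprint at the door-top height (green) sits between the leaf's back edge and the frame with about 6 and 8 mm to spare. Descending.

Request:
jog_arm(steps=[0.001,0,-0.02,0,0,0,0.001,0,-0.035,0,0,0,0.001,0,-0.055,0,0,0,0.001,0,-0.075,0,0,0,0.001,0,-0.095,0,0,0,0.001,0,-0.098,0,0,0,0.001,0,-0.098,0,0,0])

```text
time: 9.3
tool_pos: [0.5502, 0.0565, 0.2217]
ee_rot: [-2.147, -2.291, 0.002]
ft_force: [-0.0, 0.4, -0.3]
opening: 0.0007
```

```bash
cat > arc.py <<'E'
from h import *
a=.1655;u=np.array([np.cos(a),np.sin(a)]);v=np.array([-u[1],u[0]]);E=np.array([.5548,.0343])
s=r.sense(); p0=np.array(s['tool_pos'][:2]); d=p0-E; print(s['time'],s['ft_force'],'local',-.121+d@u,.0015+d@v, s['tool_pos'])
hinge=E+.016*u+.1985*v
def tcp(th,rad,gap=0):   # th leaf angle; finger centre at rad along leaf, 12.5 behind its back face
    al=np.array([-np.sin(th),-np.cos(th)]); n=np.array([np.cos(th),-np.sin(th)])  # local: along the leaf, backward normal
    q=al*rad+n*(.0125+gap); return hinge+q[0]*u+q[1]*v
if __name__=='__main__':
    d=hinge-p0; print('hinge',hinge,'dist',np.hypot(*d))
    yaw0=-.1
    for th in np.arange(.2,1.66,.08):
        rad=.175-.03*min(1,(th-.2)/.8)
        print(round(th,2),np.round(tcp(th,rad)-p0,4),round(-(th)-yaw0,3))
E
python3 arc.py
```

```text
9.3 [-0.00862912  0.43843076 -0.30455035] local -0.12188896149613204 0.024182862156513902 [0.55018629 0.05652647 0.22167481]
hinge [0.53787939 0.23272365] dist 0.17662645039713962
0.2 [-0.0059  0.0009] -0.1
0.28 [-0.0195  0.0039] -0.18
0.36 [-0.0327  0.008 ] -0.26
0.44 [-0.0453  0.013 ] -0.34
0.52 [-0.0572  0.019 ] -0.42
0.6 [-0.0683  0.0258] -0.5
0.68 [-0.0787  0.0334] -0.58
0.76 [-0.0882  0.0416] -0.66
0.84 [-0.0968  0.0505] -0.74
0.92 [-0.1046  0.0598] -0.82
1.0 [-0.1114  0.0696] -0.9
1.08 [-0.1196  0.0778] -0.98
1.16 [-0.1271  0.0867] -1.06
1.24 [-0.1339  0.0962] -1.14
1.32 [-0.1399  0.1061] -1.22
1.4 [-0.1451  0.1165] -1.3
1.48 [-0.1494  0.1273] -1.38
1.56 [-0.1529  0.1385] -1.46
1.64 [-0.1554  0.1498] -1.54
```

Request:
jog_arm(steps=[-0.003,0.0005,0,0,0,-0.04,-0.006,0.001,0,0,0,-0.1,-0.0125,0.0024,0,0,0,-0.14,-0.0195,0.0039,0,0,0,-0.18,-0.026,0.006,0,0,0,-0.22,-0.0327,0.008,0,0,0,-0.26,-0.0453,0.013,0,0,0,-0.34,-0.0572,0.019,0,0,0,-0.42,-0.0683,0.0258,0,0,0,-0.5,-0.0787,0.0334,0,0,0,-0.58,-0.0882,0.0416,0,0,0,-0.66,-0.0882,0.0416,0,0,0,-0.66])

```text
time: 10.5
tool_pos: [0.463, 0.0988, 0.2241]
ee_rot: [2.773, 1.474, 0.004]
ft_force: [0.5, 0.1, -0.5]
opening: 0.0006
```

```bash
python3 - <<'E'
from h import *
s=r.sense(); print(s['time'],s['tool_pos'],s['ee_rot'],s['qpos'],s['ft_force'])
for n in ['wrist','scene','top']:
    c=cam(n); shot(n,n[0]+'4')
    for q in ['left_edge','right_edge']:
        l=r.tip_of(q,n); print(n,q,[(np.round(np.array(d['location'])*[W,H],1),round(d['score'],2),atz(c,np.array(d['location'])*[W,H],.276).round(4)) for d in l[:2]])
E
python3 -c "
from arc import *
for th in (.7,.76,.82): print(th, hinge+(-.197*np.sin(th)-.016*np.cos(th))*u+(-.197*np.cos(th)+.016*np.sin(th))*v)"
```

```text
10.5 [0.46298811 0.09878378 0.22414908] [2.77310053 1.47407359 0.00414812] [ 2.69319173e-02 -3.09335425e-02  1.75965249e+00  2.37999005e-04
  1.41004008e+00  6.20536705e-01] [ 0.4935539   0.11208281 -0.47950028]
wrist left_edge []
wrist right_edge [(array([514., 294.]), 0.98, array([0.5549, 0.0332, 0.276 ])), (array([430.8, 128.9]), 0.7, array([0.5563, 0.126 , 0.276 ]))]
scene left_edge [(array([220.1, 138.9]), 0.6, array([0.4081, 0.0761, 0.276 ]))]
scene right_edge []
top left_edge [(array([236. , 268.8]), 0.56, array([0.4139, 0.078 , 0.276 ]))]
top right_edge [(array([256.9, 200. ]), 0.77, array([0.5547, 0.0248, 0.276 ]))]
10.95 [-0.28787974  0.08722066 -0.15232098] local -0.20092791291213274 0.07934775979071887 [0.46313914 0.09791629 0.22236115]
0.7 [0.42375708 0.0713511 ]
0.76 [0.4142859  0.07848472]
0.82 [0.40525951 0.08617342]
```

The door is at about 0.77 rad, which two cameras agree on, and the contact force is small. Continuing the arc.

Request:
jog_arm(steps=[-0.0086,0.0089,0,0,0,-0.08,-0.0164,0.0182,0,0,0,-0.16,-0.0232,0.028,0,0,0,-0.24,-0.0314,0.0362,0,0,0,-0.32,-0.0389,0.0451,0,0,0,-0.4,-0.0457,0.0546,0,0,0,-0.48,-0.0517,0.0645,0,0,0,-0.56,-0.0569,0.0749,0,0,0,-0.64,-0.0612,0.0857,0,0,0,-0.72,-0.063,0.0913,0,0,0,-0.76,-0.0647,0.0969,0,0,0,-0.8,-0.0647,0.0969,0,0,0,-0.8])

```text
time: 12.15
tool_pos: [0.3981, 0.1954, 0.2224]
ee_rot: [-3.129, -0.278, 0.0]
ft_force: [0.3, -1.1, -0.1]
opening: 0.0005
```

```bash
cat > look.py <<'E'
from arc import *
import sys
t=sys.argv[1]
print(s['ee_rot'],s['qpos'])
for n in ['scene','top','wrist']:
    c=cam(n); shot(n,n[0]+t)
    for q in ['left_edge','right_edge']:
        for d in r.tip_of(q,n)[:2]:
            p=atz(c,np.array(d['location'])*[W,H],.276)[:2]; e=(p-hinge)
            print(n,q,np.round(np.array(d['location'])*[W,H],1),round(d['score'],2),p.round(4),'angle',round(np.arctan2(-(e@u),-(e@v))-np.arctan2(.016,.197),3),'R',round(np.hypot(*e),3))
E
python3 look.py 5
```

```text
12.15 [ 0.2886917  -1.05832671 -0.10963415] local -0.2490211325836936 0.1862217898245051 [0.39809605 0.19540686 0.22236009]
[-3.12922826e+00 -2.77513156e-01  3.93676372e-04] [ 2.60583642e-01 -9.58219203e-02  1.82436958e+00  1.26218800e-04
  1.41327771e+00  1.65445453e+00]
scene left_edge [204.7  78.7] 0.62 [0.3364 0.2078] angle 1.532 R 0.203
scene right_edge [283.8 174.3] 0.61 [0.5561 0.0295] angle -0.005 R 0.204
top left_edge [170.1 312.7] 0.85 [0.3367 0.2152] angle 1.569 R 0.202
top right_edge [253.7 200.7] 0.71 [0.5536 0.0316] angle 0.006 R 0.202
```

The door is at about 1.55 rad. Withdrawing: first straight back off the leaf, then up and away.

Request:
jog_arm(steps=[0.002,-0.012,0,0,0,0,0.005,-0.035,0.01,0,0,0,0.007,-0.055,0.04,0,0,0,0.007,-0.08,0.08,0,0,0,0.005,-0.12,0.1,0,0,0.05,0,-0.165,0.1,0,0,0.1,0,-0.21,0.1,0,0,0.1,0,-0.255,0.1,0,0,0.1,-0.01,-0.3,0.1,0,0,0.1,-0.02,-0.345,0.1,0,0,0.1,-0.04,-0.39,0.1,0,0,0.1,-0.06,-0.435,0.1,0,0,0.1])

```text
time: 13.8
tool_pos: [0.3366, -0.2422, 0.3225]
ee_rot: [3.111, 0.431, 0.0]
ft_force: [0.6, -1.2, 0.2]
opening: 0.0004
```

Request:
jog_arm(steps=[-0.02,-0.045,0,0,0,0,-0.05,-0.085,0,0,0,0,-0.08,-0.125,0,0,0,0,-0.11,-0.165,0,0,0,0,-0.14,-0.2,0,0,0,0,-0.14,-0.2,0,0,0,0,-0.14,-0.2,0,0,0,0])

```text
time: 14.5
tool_pos: [0.1969, -0.4404, 0.3221]
ee_rot: [-3.111, -0.427, -0.0]
ft_force: [-0.2, 0.4, -0.0]
opening: 0.0005
```

```bash
python3 look.py 6; python3 - <<'E'
from h import *
for n in ['scene','top']:
    c=cam(n); r.read_camera(n)
    for q in ['mug','paper_cup','ink_dish','wash_bowl','seal_stone']:
        for d in r.tip_of(q,n)[:1]: print(n,q,atz(c,np.array(d['location'])*[W,H],0).round(3),round(d['score'],2))
import cv2
a=[cv2.imread(f'pics/{k}6.png') for k in 'st']; cv2.imwrite('pics/f6.png',cv2.resize(np.hstack(a),(800,300),interpolation=cv2.INTER_AREA))
E
```

```text
14.5 [-0.21171989  0.40165939 -0.01293541] local -0.5521896811467066 -0.4077074496145288 [ 0.19691714 -0.44035265  0.32207246]
[-3.11112996e+00 -4.27014002e-01 -2.97233620e-04] [-1.33018584e+00 -6.18020360e-02  1.59036818e+00  3.23266209e-04
  1.61429458e+00 -3.21784448e-02]
scene left_edge [201.8  78.9] 0.87 [0.3305 0.2058] angle 1.526 R 0.209
scene right_edge [283.8 171.9] 0.81 [0.5549 0.0346] angle -0.001 R 0.199
scene right_edge [276.8 344. ] 0.39 [ 0.621  -0.2991] angle -0.07 R 0.538
top left_edge [170.6 310.3] 0.82 [0.3413 0.214 ] angle 1.56 R 0.197
top right_edge [253.3 200.3] 0.86 [0.5546 0.0323] angle 0.001 R 0.201
top right_edge [343.7 170.5] 0.36 [ 0.6044 -0.1641] angle -0.082 R 0.402
scene mug [ 0.371 -0.013  0.   ] 0.67
scene paper_cup [ 0.615 -0.293  0.   ] 0.55
scene ink_dish [0.496 0.348 0.   ] 0.43
scene wash_bowl [ 0.621 -0.284  0.   ] 0.69
scene seal_stone [ 0.496 -0.297  0.   ] 0.76
top mug [ 0.365 -0.01   0.   ] 0.6
top paper_cup [0.409 0.36  0.   ] 0.85
top ink_dish [0.497 0.357 0.   ] 0.58
top wash_bowl [ 0.615 -0.292  0.   ] 0.91
top seal_stone [ 0.492 -0.29   0.   ] 0.7
```

View pics/f6.png

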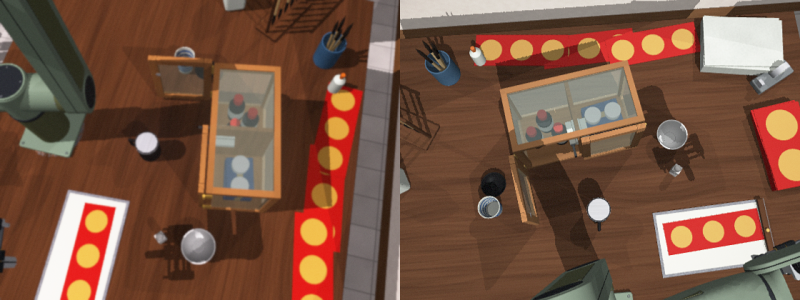

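The left door stands square to the cabinet in both views, the right door is shut, and the loose things are where they were. Handing in.

```bash
python3 -c "
from cell import r
print(r.job_done(), r.sense()['time'])"
```

```text
the job is handed in; nothing more can be done
the job is handed in; nothing more can be done
```

The left door, the one with the ink bottles behind it, is open about square to the cabinet. I pressed it in near its free edge with shut fingers until it met its stop; the wrist force read at most about 16 N. It sprang ajar. I then entered the gap from above, swung the door open with the back of a finger (about 1 N at the readings) and took the hand away. The job was handed in about 17 s into the 48 s limit.

**Last checks**
- **Left door:** it measures 1.53 rad in the scene camera and 1.56 rad in the top camera.
- **Right door:** it reads 0.00 rad in both cameras, so it is still shut.
- **Other things on the desk:** the mug, cup, dish, bowl and stone are within about 10 mm of where they were first measured, which is within the detection scatter. The mug differed most, by 7 to 10 mm, but it sits at the same pixels in the scene picture.
- **Disagreement:** in the final scene view the network put the paper cup at the wash bowl (score 0.55). The top view (score 0.85) and the picture both show the cup in its old place.

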